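# Take the end solder spool from the gravity track and load the feeder stand

## Task

Take the end solder spool, the one against the stop, from the sloped track, so that the next ones roll down to the stop and stay in the track. Stand the spool you took upright on the two bars of the wooden feeder stand, between its cheeks; lower it in, do not drop it.

Things in the scene. Friction and masses are not known exactly. Their poses are not given: they have to be found in the camera images.
- spool_1_center (a point): Loose spool of solder wire, two flat blue flanges, outside diameter 59 mm, 23 mm wide over the flat flange faces, about 110 g, standing on its rim in the sloped track. Point at its centre; z axis = the spool's axle (horizontal at the start), x and y turn as it rolls. This is the end (lowest) spool, resting against the stop plate. Hold it across the flange faces (23 mm), from above.
- spool_2_center (a point): Loose spool of solder wire, two flat blue flanges, outside diameter 59 mm, 23 mm wide over the flat flange faces, about 110 g, standing on its rim in the sloped track. Point at its centre; z axis = the spool's axle (horizontal at the start), x and y turn as it rolls. The next one, touching the first from uphill; it rolls to the stop by itself when the first is lifted away.
- spool_3_center (a point): Loose spool of solder wire, two flat blue flanges, outside diameter 59 mm, 23 mm wide over the flat flange faces, about 110 g, standing on its rim in the sloped track. Point at its centre; z axis = the spool's axle (horizontal at the start), x and y turn as it rolls. The last one, uphill of the second.
- track_bay (a point): Where the centre of a spool stands when it rests against the track's stop plate, 53 mm above the table. x = direction of the spools' axles, y = uphill along the track, z up. The low lips beside this place end 21 mm below this point, so fingers can come down on both flange faces. The top of the second spool lies 41 mm above this point.
- spool_track: Wooden channel on a 70 x 200 mm base board fixed to the table, sloping 11 degrees down towards its -y to an upright metal stop plate (38 mm high, 34 mm wide, 6 mm thick). Channel 26 mm wide inside, 34 mm outside; side walls 26 mm above its floor, but only 7 mm lips beside the end spool. Origin under its middle on the table; axes as track_bay.
- stand_seat (a point): Where the centre of a spool lies when seated on the feeder stand, 49 mm above the table. x = direction of the seated spool's axle, y = across the two bars, z up.
- spool_stand: Feeder stand: wooden base 90 x 84 mm fixed to the table, two cheeks 31 mm apart inside (along x) and two metal bars along x, 10 mm thick, axes 44 mm apart and 22 mm above the table. A spool stands on its rim between the bars. Corner uprights reach 49 mm above the table; a 52 mm wide notch in each cheek, down to 27 mm, leaves room for fingers. Origin under its middle; axes as stand_seat.

How it is judged:
On the way:
1. the end spool has been taken out of the track (more than 60 mm from its place at the stop) and the next spool has rolled down to the stop (distance between spool_1_center and track_bay above 0.06 m and distance between spool_2_center and track_bay below 0.008 m), for 0.2 s.
At the end, for the whole second after the job is handed in: Taken spool at rest on the stand's bars: centre within 5.5 mm (axle direction), 5 mm (across bars, height) of the seat point, axle within 0.2 rad of the stand's. Second spool at rest within 8 mm of its place at the stop, third at rest in the track behind it (centres under 68 mm apart) (x of spool_1_center in the frame of stand_seat between -0.0055 and 0.0055 m and y of spool_1_center in the frame of stand_seat between -0.005 and 0.005 m and z of spool_1_center in the frame of stand_seat between -0.005 and 0.005 m and angle between the z axis of spool_1_center and the x axis of stand_seat, either way round below 0.2 rad and linear speed of each of spool_1, spool_2, spool_3 below 0.03 m/s and distance between spool_2_center and track_bay below 0.008 m and distance between spool_3_center and spool_2_center below 0.068 m and y of spool_3_center in the frame of track_bay between 0.04 and 0.075 m and z of spool_3_center in the frame of track_bay between 0.005 and 0.025 m); the robot touches nothing.
It fails at once if the second or the third spool is lifted out of the track or falls from it (z of spool_2_center in the frame of track_bay above 0.035 m or z of spool_3_center in the frame of track_bay above 0.045 m or z of any of spool_2_center, spool_3_center in the frame of track_bay below -0.02 m).
It fails at once if the taken spool is dropped (falls freely, faster than 0.45 m/s) (distance between spool_1_center and track_bay above 0.06 m and linear speed of spool_1 above 0.45 m/s and contact force between the fingers and spool_1 below 0.05 N).
It also fails if it takes over 38 s, if anything falls off the work surface, if the arm or the gripper's body presses on something with over 40 N, if the wrist force passes 120 N, or if a joint passes its speed limit or range.

## Robot

A 6-joint arm with a two-finger parallel gripper is mounted at the origin on a cart in front of the work surface, level with it; the furniture and walls round the work are solid. World frame = base frame: x ahead of the robot, y to its left, z up, the work surface at z = 0. Lengths are in m, angles in rad, forces in N, time in s.
With the tool pointing down it reaches from about 0.275 to 0.825 m from the base axis. Payload 4.9 kg.
Tool frame: the origin (TCP) lies at the very end of the fingers, on their centre line; the grasp point (between the pads) lies r.grip_depth behind it (r.grip_depth is the distance from the TCP to the grasp point, in m); z points along the fingers, y is the direction in which the jaws open and shut (so a half turn about z gives the same grasp; the last joint's range is limited). The gripper opens to 85 mm and grips with 20 to 120 N. Pads are 22 mm wide; open, the fingers measure 114 mm over their backs; the gripper's body (76 mm by 85 mm) begins 54 mm behind the grasp point. The pads swing forward as they close: fully open they stand 13 mm farther back than shut.
Start: joints at [-1.475, 0.326, -0.193, 1.052, 0, 1.437], TCP at [0.125, -0.536, 0.207] pointing down, gripper open.
Joint ranges: [-2.65, 2.65], [-0.97, 1.79], [-1.3, 1.35], [-1.93, 2.1], [-1.47, 1.37], [-3.14, 3.14]. Speed limits (rad/s): [2.57, 2.57, 3.14, 3.14, 3.14, 3.14].

## Interface

Orientations are given as a rotation vector (axis times angle).
In Python, from workcell import r, eyes gives the robot as it stands. The module is installed in compiled form; this text tells all that it offers.
- The arm moves only by the shell command python3 -m jog 'ROWS' [OPENING] [FORCE]. ROWS is JSON, a list of rows, each an object of numbers: "x", "y", "z": the shift along the tool's x, y, z in m; "yaw": the turn about the tool's z in degrees. A call has 1 to 8 rows; each row shifts and turns the commanded pose from where the row before left it, along the tool's axes as they then stand; what a row does not reach is not made up. A row lasts 1/12 s, in which the tool goes at most 41.7 mm and 7.16 degrees, less where a joint would pass 70% of its speed; a pose out of reach is approached as far as the arm can. A call is refused whole if a number of a shift passes 0.0417 or a number of a turn 7.16, either way. A call with a gripper value outside its range is refused whole. OPENING is the gripper's target within -1 to 1 (shut at 1, half-way at 0, fully open at -1), set as the call begins (- or left out, the last holds). The fingers move at their own pace and stop on an object; FORCE is the grip in N (left out, the last holds). Time passes only in rows, so rows that do not move let the fingers close. It gives the time, the measured TCP pose, the force and the opening at its end, in the units of the state.
- r.sense(): the state, without advancing time (a new reading comes with each control period).
- eyes.camera(name): name is "side" or "top" or "wrist"; returns the picture (480x640x3 uint8, red, green, blue); there is no depth.
- eyes.camera_info(name): a dict with "fx", "fy", "cx", "cy" (pixels), "cam_to_world" (4x4, takes a point from camera to world coordinates). Camera axes: x right, y down, z forward; pixel columns grow to the right and rows downward; lengths in m; the calibration is good to about 2 mm. A picture is of the moment at which its call begins: read the wrist's pose just before it. camera_info takes no time and is no camera call; for the wrist camera it gives the pose at the moment of the call.
- r.close_job(): hands the job in, once; it reports no verdict.
The state is a dict: "time": time; "q": joint angles; "qvel": joint speeds; "effort": joint torques, N m; "ee_pos": TCP position; "tool_rot": TCP orientation; "contact_force": force on the tool from outside, world axes, zero at the start; "ft_torque": the same for the moment, N m; "width": finger opening in m.
Only numpy, scipy, OpenCV 4.12 (cv2) and the standard library are available. Lean on these libraries where they do the work, as an engineer would, in place of code of your own. Each camera call takes 0.05 s, during which the arm holds its last target. There are 200 camera calls.

## Working session

There is one attempt and no reset: what is moved stays moved. The work goes in short steps, Python scripts to look and compute and a shell command to move; the robot and the scene stay as the last step left them, time stands still between calls to the robot, and variables do not carry over. Pictures are saved under pics/ and viewed, about 8 in all and at most 12, crops included, and the job is handed in when it is done.

```bash
mkdir -p pics; python3 - <<'E'
from workcell import r, eyes
import cv2,numpy as np
s=r.sense();print(s['time'],s['ee_pos'],s['tool_rot'],s['width'],r.grip_depth)
a=eyes.camera('top');b=eyes.camera('side')
np.save('top0.npy',a);np.save('side0.npy',b)
for n in('top','side'):print(n,{k:np.round(v,4).tolist() for k,v in eyes.camera_info(n).items()})
cv2.imwrite('pics/top0.png',a[:,:,::-1]);cv2.imwrite('pics/side0.png',b[:,:,::-1])
E
```

```text
0.0 [ 0.12521964 -0.53492088  0.20599521] [-3.11916154e+00 -3.59974099e-01  1.78573685e-05] 0.08561158309316469 0.0187
top {'fx': 509.4181, 'fy': 509.4181, 'cx': 325.263, 'cy': 237.7567, 'cam_to_world': [[0.0175, -0.9904, 0.1374, 0.3396], [-0.9996, -0.0206, -0.0214, -0.0151], [0.0241, -0.137, -0.9903, 1.0163], [0.0, 0.0, 0.0, 1.0]]}
side {'fx': 452.8103, 'fy': 452.8103, 'cx': 321.1409, 'cy': 235.3099, 'cam_to_world': [[0.9909, -0.0524, 0.1239, 0.3542], [-0.1336, -0.492, 0.8603, -0.7335], [0.0159, -0.869, -0.4945, 0.4962], [0.0, 0.0, 0.0, 1.0]]}
```

View pics/top0.png

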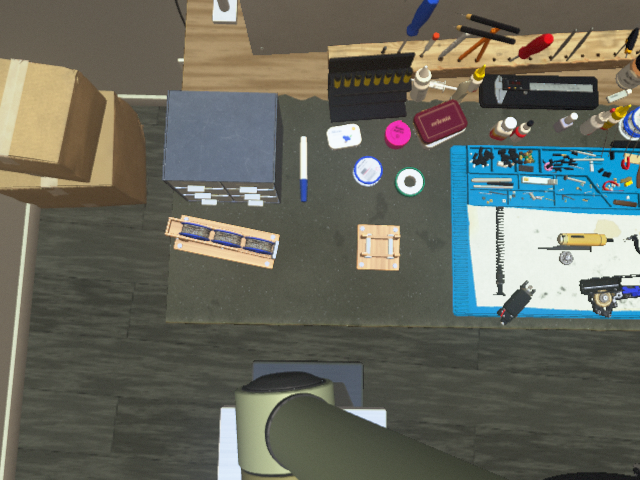

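View pics/side0.png

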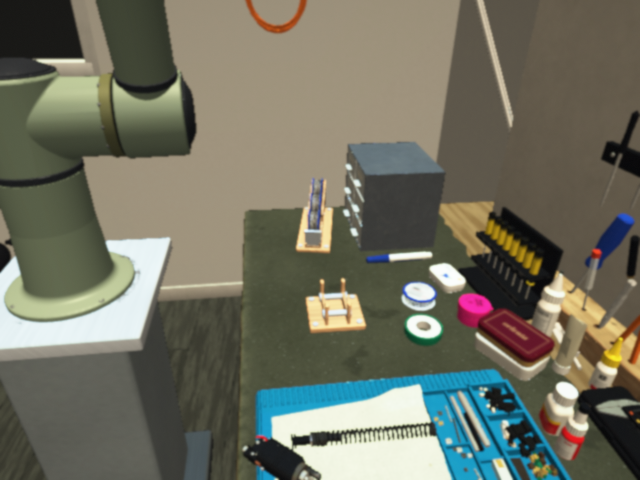

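Top view: the track is at about (225,243) with three spools, stop end at right (277,248). The stand is at (379,248). Side view: stop plate at (313,238), stand at (336,312). Next I'll enlarge the top view and take first positions from it.

```bash
cat > h.py <<'E'
import numpy as np,cv2
def ray(ci,u,v,z):
    M=np.array(ci['cam_to_world']);d=M[:3,:3]@[(u-ci['cx'])/ci['fx'],(v-ci['cy'])/ci['fy'],1]
    return M[:3,3]+d*(z-M[2,3])/d[2]
def proj(ci,p):
    M=np.array(ci['cam_to_world']);c=M[:3,:3].T@(np.array(p)-M[:3,3])
    return ci['cx']+ci['fx']*c[0]/c[2],ci['cy']+ci['fy']*c[1]/c[2]
E
python3 - <<'E'
from workcell import r, eyes
from h import *
a=np.load('top0.npy')
ci=eyes.camera_info('top')
c1=cv2.resize(a[205:280,160:285],None,fx=6,fy=6,interpolation=2)
c2=cv2.resize(a[215:280,345:415],None,fx=6,fy=6,interpolation=2)
im=np.zeros((c1.shape[0]+0,750,3),np.uint8);im[:]=c1
cv2.imwrite('pics/t1.png',im[:,:,::-1])
h=cv2.cvtColor(a,cv2.COLOR_RGB2HSV)
m=((h[...,0]>105)&(h[...,0]<130)&(h[...,1]>110)).astype(np.uint8)
m[:205]=0;m[280:]=0;m[:,:160]=0;m[:,290:]=0
n,l,st,ce=cv2.connectedComponentsWithStats(m)
for i in range(1,n):
    if st[i,4]>8:print(st[i],ce[i],ray(ci,*ce[i],0.07).round(4))
w=((h[...,0]<22)&(h[...,1]>50)&(h[...,2]>140)).astype(np.uint8)
for x0,x1 in((150,290),(345,415)):
    k=w.copy();k[:205]=0;k[285:]=0;k[:,:x0]=0;k[:,x1:]=0
    ct=max(cv2.findContours(k,0,2)[0],key=cv2.contourArea)
    R=cv2.minAreaRect(ct);print(R,[ray(ci,*p,0.012).round(3).tolist() for p in cv2.boxPoints(R)],ray(ci,*R[0],.012))
E
```

```text
[182 223  21   4  23] [192.04347826 224.08695652] [0.4916 0.2141 0.07  ]
[217 230  17   4  18] [225.05555556 231.38888889] [0.4791 0.152  0.07  ]
[181 233  27   7  66] [193.25757576 235.68181818] [0.4697 0.2107 0.07  ]
[251 238  14   3  16] [257.6875 238.8125] [0.4663 0.0907 0.07  ]
[213 240  26   7  67] [225.11940299 242.80597015] [0.4576 0.151  0.07  ]
[244 247  26   7  67] [256.67164179 249.89552239] [0.4455 0.0919 0.07  ]
((220.3294677734375, 240.1855010986328), (113.24251556396484, 35.72137451171875), 11.633633613586426) [[0.455, 0.286, 0.012], [0.526, 0.276, 0.012], [0.484, 0.055, 0.012], [0.415, 0.067, 0.012]] [0.46983106 0.17081519 0.012     ]
((377.9261474609375, 247.06878662109375), (43.32951736450195, 45.328243255615234), 2.045408248901367) [[0.418, -0.098, 0.012], [0.509, -0.1, 0.012], [0.508, -0.187, 0.012], [0.417, -0.184, 0.012]] [ 0.46247742 -0.14201647  0.012     ]
```

View pics/t1.png

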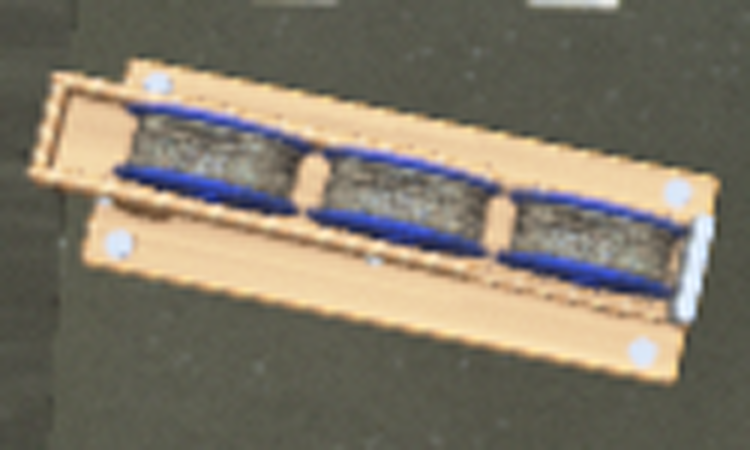

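The end spool is centred near (0.455, 0.091) and its axle points about -12° in world. The stand is near (0.462, -0.142). I'll go over the stand first and look with the wrist camera on the way.

```bash
R='"x":0.032,"y":-0.0235'; python3 -m jog '[{"x":0.032,"y":-0.0235},{"x":0.032,"y":-0.0235},{"x":0.032,"y":-0.0235},{"x":0.032,"y":-0.0235},{"x":0.032,"y":-0.0235},{"x":0.032,"y":-0.0235},{"x":0.032,"y":-0.0235},{"x":0.032,"y":-0.0235}]'
python3 -m jog '[{"x":0.02,"y":-0.02},{"yaw":-7},{"yaw":-7},{"yaw":-7},{"yaw":-7},{"yaw":-7},{"yaw":-7},{"yaw":-7}]'
python3 -m jog '[{"yaw":-7},{"yaw":-7}]'
python3 - <<'E'
from workcell import r, eyes
import cv2,numpy as np
s=r.sense();print(s['time'],s['ee_pos'],s['tool_rot'])
ci=eyes.camera_info('wrist');a=eyes.camera('wrist');np.save('w1.npy',a)
np.save('w1ci.npy',ci,allow_pickle=True)
print({k:np.round(v,4).tolist() for k,v in ci.items()})
cv2.imwrite('pics/w1.png',a[:,:,::-1])
E
```

```text
0.1 [ 0.12526012 -0.53498198  0.20608771] [-3.11933619e+00 -3.60031776e-01 -7.72093051e-05]
{'fx': 382.6135, 'fy': 382.6135, 'cx': 317.3208, 'cy': 234.2354, 'cam_to_world': [[0.2274, -0.9248, -0.3051, 0.2032], [-0.9738, -0.2166, -0.0692, -0.518], [-0.0021, 0.3128, -0.9498, 0.3727], [0.0, 0.0, 0.0, 1.0]]}invalid input
invalid input
invalid input
```

View pics/w1.png

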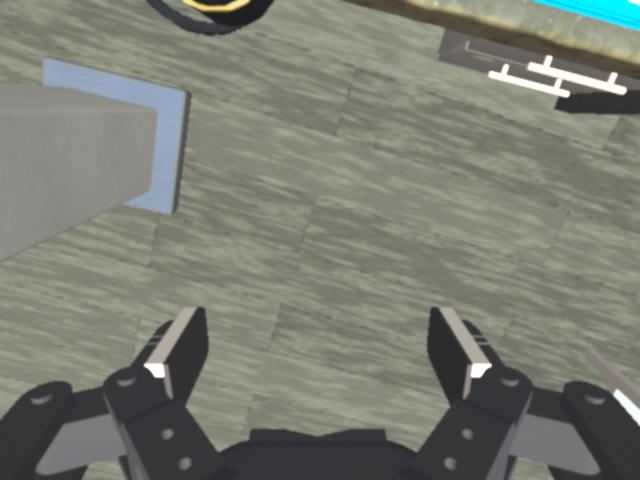

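Nothing moved: the call was refused as invalid input. The picture shows only the floor, with the fingers at (180,340) and (460,340). All four keys are probably required in each row, so I'll retry with them.

```bash
python3 -m jog '[{"x":0.032,"y":-0.0235,"z":0,"yaw":0},{"x":0.032,"y":-0.0235,"z":0,"yaw":0},{"x":0.032,"y":-0.0235,"z":0,"yaw":0},{"x":0.032,"y":-0.0235,"z":0,"yaw":0},{"x":0.032,"y":-0.0235,"z":0,"yaw":0},{"x":0.032,"y":-0.0235,"z":0,"yaw":0},{"x":0.032,"y":-0.0235,"z":0,"yaw":0},{"x":0.032,"y":-0.0235,"z":0,"yaw":0}]'
```

```text
time: 0.82
ee_pos: [0.3325, -0.2925, 0.2068]
tool_rot: [3.121, 0.359, 0.0]
contact_force: [1.2, -0.7, 0.1]
width: 0.0856
```

```bash
python3 -m jog '[{"x":0.032,"y":-0.003,"z":0,"yaw":-7},{"x":0.036,"y":0.002,"z":0,"yaw":-7},{"x":0.03,"y":0.01,"z":0,"yaw":-7},{"x":0.01,"y":0.005,"z":0,"yaw":-7},{"x":0,"y":0,"z":0,"yaw":-7},{"x":0,"y":0,"z":0,"yaw":-7},{"x":0,"y":0,"z":0,"yaw":-7},{"x":0,"y":0,"z":0,"yaw":-7}]'
python3 -m jog '[{"x":0,"y":0,"z":0,"yaw":-7},{"x":0,"y":0,"z":0,"yaw":-1.7},{"x":0,"y":0,"z":0,"yaw":0}]'
python3 - <<'E'
from workcell import r, eyes
import cv2,numpy as np
s=r.sense();print(s['time'],s['ee_pos'],s['tool_rot'])
ci=eyes.camera_info('wrist');a=eyes.camera('wrist');np.save('w1.npy',a)
np.save('w1ci.npy',ci,allow_pickle=True)
cv2.imwrite('pics/w2.png',a[:,:,::-1])
E
```

```text
time: 1.48
ee_pos: [0.439, -0.2668, 0.2064]
tool_rot: [-2.58, -1.791, 0.0]
contact_force: [-0.8, -0.8, -0.5]
width: 0.0853
time: 1.73
ee_pos: [0.4389, -0.267, 0.2065]
tool_rot: [-2.443, -1.974, 0.0]
contact_force: [-0.4, -0.9, 0.4]
width: 0.0854
1.7333 [ 0.43885593 -0.26698175  0.20648632] [-2.44286597e+00 -1.97429397e+00  1.79843871e-04]
```

View pics/w2.png

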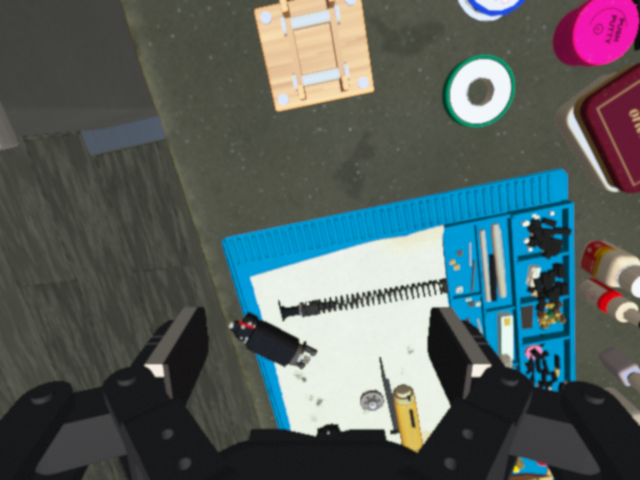

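The stand is at the top edge, about (315,50), with its bars at (310,20) and (321,76). They run along the image's horizontal, so the seat axle is close to world x. I'll move on so that the stand is in the middle of the view.

```bash
python3 -m jog '[{"x":0.036,"y":0,"z":0,"yaw":0},{"x":0.036,"y":0,"z":0,"yaw":0},{"x":0.03,"y":0,"z":0,"yaw":0},{"x":0,"y":0,"z":0,"yaw":0},{"x":0,"y":0,"z":0,"yaw":0}]'
python3 - <<'E'
from workcell import r, eyes
import cv2,numpy as np
ci=eyes.camera_info('wrist');a=eyes.camera('wrist');np.save('w3.npy',a)
np.save('w3ci.npy',ci,allow_pickle=True)
cv2.imwrite('pics/w3.png',cv2.resize(a[120:320,220:440],None,fx=3,fy=3,interpolation=2)[:,:,::-1])
E
python3 -m jog '[{"x":0.04,"y":-0.005,"z":0,"yaw":0},{"x":0.04,"y":-0.005,"z":0,"yaw":0},{"x":0.04,"y":-0.005,"z":0,"yaw":0},{"x":0.015,"y":-0.005,"z":0,"yaw":0},{"x":0,"y":0,"z":0,"yaw":0},{"x":0,"y":0,"z":0,"yaw":0}]'
python3 - <<'E'
from workcell import r, eyes
import cv2,numpy as np
ci=eyes.camera_info('wrist');a=eyes.camera('wrist');np.save('w4.npy',a)
np.save('w4ci.npy',ci,allow_pickle=True)
cv2.imwrite('pics/w4.png',a[:,:,::-1])
E
```

```text
time: 2.2
ee_pos: [0.4606, -0.1663, 0.2068]
tool_rot: [2.442, 1.977, -0.0]
contact_force: [0.2, -1.3, 1.0]
width: 0.0854
time: 2.75
ee_pos: [0.4695, -0.0318, 0.2068]
tool_rot: [2.443, 1.974, -0.001]
contact_force: [0.1, -0.9, -0.9]
width: 0.0853
```

View pics/w3.png

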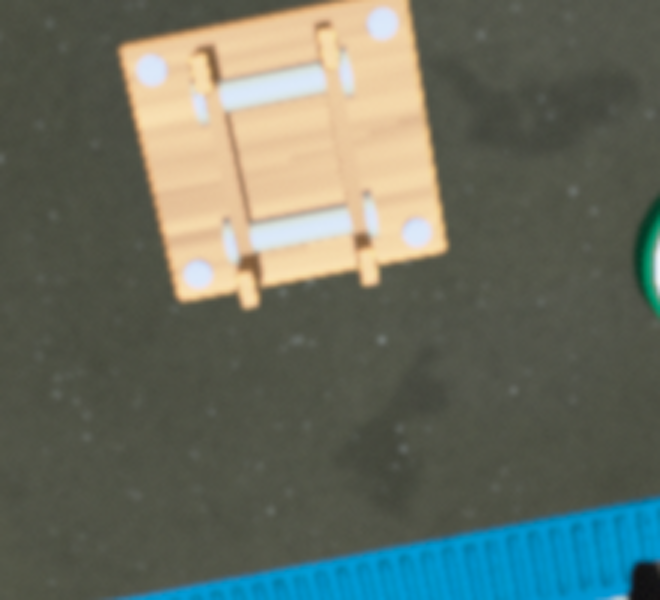

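View pics/w4.png

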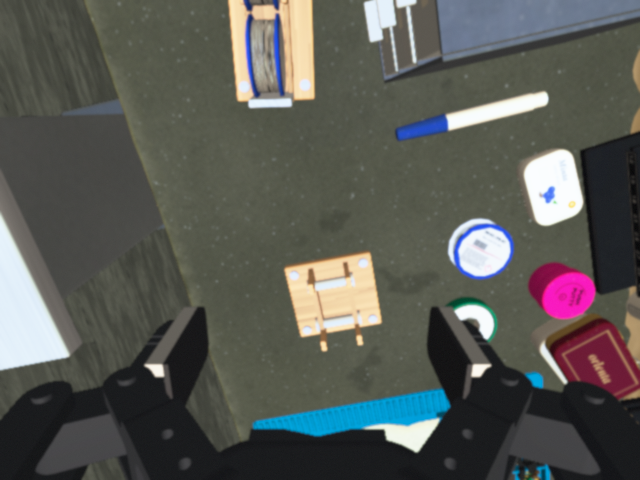

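w3: the stand's bars are at crop (273,87) and (302,229), so full-frame about (311,149) and (321,196), with four screws at the corners. w4: the end spool's flanges are at (250,58) and (280,55), the stop plate at (270,102) and the stand at (335,295). I'll triangulate the bars and screws between w3 and w4.

```bash
python3 - <<'E'
from h import *
D={k:(np.load(k+'.npy'),np.load(k+'ci.npy',allow_pickle=True).item()) for k in('w3','w4')}
def stand(k,box):
    a,ci=D[k];x0,y0,x1,y1=box
    h=cv2.cvtColor(a,cv2.COLOR_RGB2HSV);m=((h[...,1]<45)&(h[...,2]>175)).astype(np.uint8)
    M=np.zeros_like(m);M[y0:y1,x0:x1]=m[y0:y1,x0:x1]
    n,l,st,ce=cv2.connectedComponentsWithStats(M)
    return [(st[i,4],ce[i]) for i in range(1,n) if st[i,4]>12]
A=stand('w3',(255,115,375,225));B=stand('w4',(280,248,390,342))
for L in(A,B):print([(int(s),c.round(1).tolist()) for s,c in L])
def tri(p,q):
    O=[];N=[]
    for k,c in(('w3',p),('w4',q)):
        ci=D[k][1];M=np.array(ci['cam_to_world']);d=M[:3,:3]@[(c[0]-ci['cx'])/ci['fx'],(c[1]-ci['cy'])/ci['fy'],1];d/=np.linalg.norm(d)
        P=np.eye(3)-np.outer(d,d);N.append(P);O.append(P@M[:3,3])
    return np.linalg.solve(sum(N),sum(O))
for s,p in A:
    for t,q in B:
        X=tri(p,q);e=np.hypot(*(np.array(proj(D['w3'][1],X))-p))
        if e<1.5 and -.01<X[2]<.05:print(int(s),p.round(0),q.round(0),X.round(4),e.round(2))
# spool 1 blue flanges in w4
a,ci=D['w4'];h=cv2.cvtColor(a,cv2.COLOR_RGB2HSV)
m=((h[...,0]>105)&(h[...,0]<130)&(h[...,1]>110)).astype(np.uint8);m[108:]=0;m[:,:235]=0;m[:,300:]=0
n,l,st,ce=cv2.connectedComponentsWithStats(m)
for i in range(1,n):
    if st[i,4]>8:print('blue',st[i],ce[i])
E
```

```text
[(107, [347.0, 127.4]), (58, [334.9, 144.4]), (100, [270.0, 143.0]), (367, [310.4, 148.5]), (47, [286.3, 155.2]), (59, [343.3, 191.9]), (340, [319.7, 195.8]), (91, [358.5, 197.0]), (56, [296.3, 201.0]), (89, [285.7, 210.9])]
[(84, [362.6, 262.7]), (81, [293.7, 275.3]), (51, [352.3, 280.6]), (300, [330.3, 283.6]), (50, [359.3, 318.9]), (268, [338.3, 321.6]), (74, [372.4, 318.6]), (44, [317.0, 326.2]), (71, [306.7, 330.0])]
107 [347. 127.] [363. 263.] [ 0.4998 -0.1105  0.0111] 0.09
58 [335. 144.] [352. 281.] [ 0.4858 -0.1218  0.0242] 0.04
100 [270. 143.] [294. 275.] [ 0.4278 -0.1092  0.0116] 0.06
367 [310. 149.] [330. 284.] [ 0.4636 -0.1209  0.0232] 0.06
59 [343. 192.] [359. 319.] [ 0.485  -0.1654  0.0253] 0.05
340 [320. 196.] [338. 322.] [ 0.463  -0.1647  0.024 ] 0.06
91 [359. 197.] [372. 319.] [ 0.4987 -0.1765  0.0113] 0.07
56 [296. 201.] [317. 326.] [ 0.4405 -0.1647  0.0253] 0.14
89 [286. 211.] [307. 330.] [ 0.4267 -0.1752  0.0116] 0.1
blue [244   0   7  10  41] [247.53658537   4.17073171]
blue [273   0   5   8  30] [275.36666667   3.        ]
blue [246  15  13  82 311] [249.78456592  55.40514469]
blue [274  15  10  80 355] [277.27887324  53.69014085]
```

The stand seat comes to (0.4632, -0.1428) with its axle at about -1°; screws and bars agree. Next I'll look at the end spool from above.

```bash
python3 -m jog '[{"x":0.03,"y":-0.013,"z":0,"yaw":0},{"x":0.03,"y":-0.013,"z":0,"yaw":0},{"x":0.03,"y":-0.013,"z":0,"yaw":0},{"x":0.005,"y":-0.001,"z":0,"yaw":0},{"x":0,"y":0,"z":0,"yaw":0},{"x":0,"y":0,"z":0,"yaw":0}]'
python3 - <<'E'
from workcell import r, eyes
from h import *
print(r.sense()['ee_pos'])
ci=eyes.camera_info('wrist');a=eyes.camera('wrist');np.save('w5.npy',a)
np.save('w5ci.npy',ci,allow_pickle=True)
h=cv2.cvtColor(a,cv2.COLOR_RGB2HSV)
m=((h[...,0]>105)&(h[...,0]<130)&(h[...,1]>110)).astype(np.uint8);m[300:]=0
n,l,st,ce=cv2.connectedComponentsWithStats(m)
for i in range(1,n):
    if st[i,4]>30:print('blue',st[i],ce[i].round(1))
print(np.array(ci['cam_to_world']).round(3).tolist())
cv2.imwrite('pics/w5.png',cv2.resize(a[0:260,180:500],None,fx=2.3,fy=2.3,interpolation=2)[:,:,::-1])
E
```

```text
time: 3.3
ee_pos: [0.4509, 0.0687, 0.2068]
tool_rot: [2.444, 1.972, -0.0]
contact_force: [0.7, -0.8, -0.4]
width: 0.0853
[0.45085144 0.0686724  0.20683893]
blue [295   0   7  62 255] [298.4  27.1]
blue [326   0   5  60 243] [328.3  26.8]
blue [327  67   5  77 261] [329.3 104.1]
blue [300  68   6  77 259] [302.1 106. ]
blue [329 147   4  65 192] [330.3 180.9]
blue [304 150   5  63 200] [305.6 182.5]
blue [429 217  46  20 538] [450.3 227. ]
blue [565 278  10  13  77] [570.  284.5]
[[0.977, -0.201, -0.067, 0.468], [-0.212, -0.928, -0.306, 0.146], [-0.0, 0.313, -0.95, 0.373], [0.0, 0.0, 0.0, 1.0]]
```

View pics/w5.png

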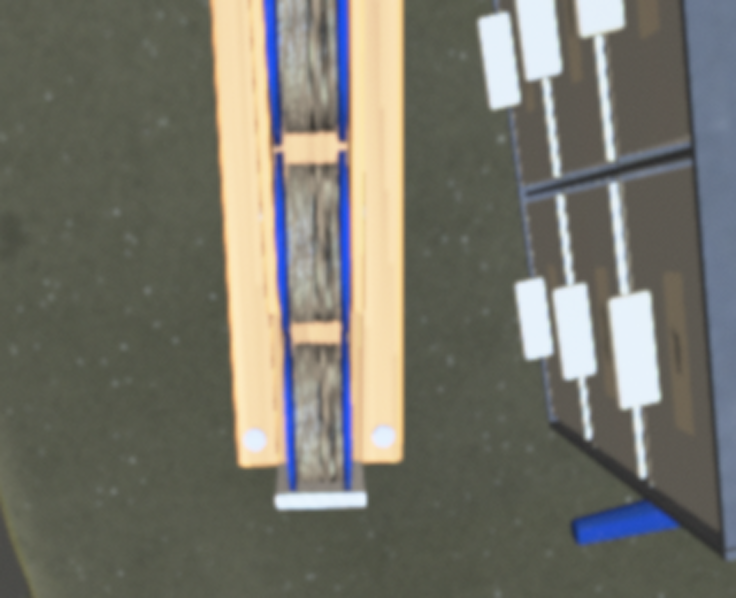

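w5: end spool's flanges are at (305.6,182) and (330.3,181), spanning rows 149 to 212. The stop plate top is at about (319,217) full frame. Now the spool axis and plate position.

```bash
python3 - <<'E'
from h import *
D={k:(np.load(k+'.npy'),np.load(k+'ci.npy',allow_pickle=True).item()) for k in('w4','w5')}
c5=D['w5'][1];T=np.array([.2096,.978,0]);Y=np.array([.978,-.2096,0])
for n,u,v,z in(('s1',318,181.7,.078),('s2',315.7,105,.089),('s3 ',313.35,27,.1)):
    p=ray(c5,u,v,z);print(n,p.round(4),'tool x,y',(p@T).round(4),(p@Y).round(4))
P=[]
for k,b in(('w4',(240,92,300,112)),('w5',(290,208,350,226))):
    a=D[k][0];h=cv2.cvtColor(a,cv2.COLOR_RGB2HSV);m=((h[...,1]<45)&(h[...,2]>175)).astype(np.uint8)
    M=np.zeros_like(m);x0,y0,x1,y1=b;M[y0:y1,x0:x1]=m[y0:y1,x0:x1]
    n,l,st,ce=cv2.connectedComponentsWithStats(M);i=1+np.argmax(st[1:,4]);print(k,st[i],ce[i]);P.append(ce[i])
O=[];N=[]
for (k,(a,ci)),c in zip(D.items(),P):
    M=np.array(ci['cam_to_world']);d=M[:3,:3]@[(c[0]-ci['cx'])/ci['fx'],(c[1]-ci['cy'])/ci['fy'],1];d/=np.linalg.norm(d)
    Q=np.eye(3)-np.outer(d,d);N.append(Q);O.append(Q@M[:3,3])
X=np.linalg.solve(sum(N),sum(O));print('plate',X,X@T,X@Y)
E
```

```text
s1 [0.4566 0.0931 0.078 ] tool x,y 0.1867 0.427
s2 [0.4669 0.1486 0.089 ] tool x,y 0.2432 0.4255
s3  [0.4755 0.1949 0.1   ] tool x,y 0.2903 0.4242
w4 [248  98  44  10 368] [269.56793478 102.52445652]
w5 [300 214  39   8 264] [318.71590909 216.99621212]
plate [0.44976011 0.05794692 0.05178329] 0.15094180556129172 0.427719713649127
```

```bash
python3 -m jog '[{"x":0.013,"y":0,"z":0.02,"yaw":-1.2},{"x":0.01,"y":0,"z":0.03,"yaw":0},{"x":0,"y":0,"z":0.035,"yaw":0},{"x":0,"y":0,"z":0.03,"yaw":0},{"x":0,"y":0,"z":0,"yaw":0}]' -0.1 30
python3 - <<'E'
from workcell import r, eyes
import cv2,numpy as np
s=r.sense();print(s['ee_pos'],s['width'])
a=eyes.camera('wrist');cv2.imwrite('pics/w6.png',a[:,:,::-1])
E
```

```text
time: 3.77
ee_pos: [0.4509, 0.0908, 0.087]
tool_rot: [-2.422, -1.993, 0.012]
contact_force: [-0.6, -0.4, 0.2]
width: 0.0472
[0.45093247 0.09079434 0.08700745] 0.047238401303358296
```

View pics/w6.png

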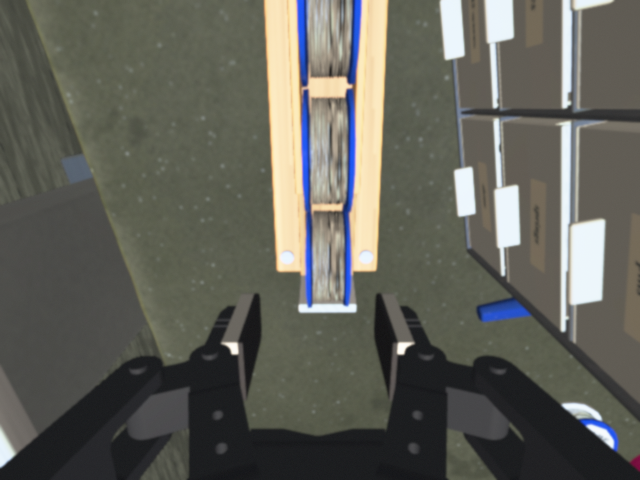

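The jaws' middle is at column 318 and the spool's line at 330, so the tool needs +5 mm along its y. The measured x of 0.4509 against the wanted 0.4564 says the same.

```bash
python3 -m jog '[{"x":0.0015,"y":0.005,"z":0,"yaw":0},{"x":0,"y":0,"z":0.015,"yaw":0},{"x":0,"y":0,"z":0.01,"yaw":0},{"x":0,"y":0,"z":0,"yaw":0},{"x":0,"y":0,"z":0,"yaw":0}]'
```

```text
time: 4.23
ee_pos: [0.4617, 0.0927, 0.0684]
tool_rot: [2.423, 1.998, 0.003]
contact_force: [-0.2, 0.1, 0.2]
width: 0.0472
```

The earlier reading was not settled, so I'm taking that correction back and letting the arm settle before going down.

```bash
python3 -m jog '[{"x":-0.002,"y":-0.005,"z":0,"yaw":0},{"x":0,"y":0,"z":0.01,"yaw":0},{"x":0,"y":0,"z":0,"yaw":0},{"x":0,"y":0,"z":0,"yaw":0},{"x":0,"y":0,"z":0,"yaw":0}]'
python3 - <<'E'
from workcell import r, eyes
from h import *
s=r.sense();print(s['ee_pos'],s['contact_force'])
ci=eyes.camera_info('wrist');a=eyes.camera('wrist');cv2.imwrite('pics/w7.png',a[:,:,::-1])
h=cv2.cvtColor(a,cv2.COLOR_RGB2HSV)
m=((h[...,0]>105)&(h[...,0]<130)&(h[...,1]>110)).astype(np.uint8);m[:,:260]=0;m[:,380:]=0
n,l,st,ce=cv2.connectedComponentsWithStats(m)
for i in range(1,n):
    if st[i,4]>30:print('blue',st[i],ce[i].round(1),ray(ci,*ce[i],.078).round(4))
E
```

```text
time: 4.65
ee_pos: [0.4552, 0.0921, 0.0576]
tool_rot: [2.422, 1.999, 0.001]
contact_force: [-0.2, -0.2, -0.7]
width: 0.0472
[0.45518851 0.092058   0.05763414] [-0.15274702 -0.15460082 -0.6886564 ]
blue [280   0  16  87 824] [288.1  40.4] [0.4645 0.1936 0.078 ]
blue [343   0  16  85 763] [350.7  40.1] [0.4858 0.1896 0.078 ]
blue [ 288   92   14  249 1862] [294.9 212. ] [0.4541 0.1334 0.078 ]
blue [ 338   92   14  249 1790] [345.  210.8] [0.4736 0.1301 0.078 ]
```

Aligned within about a millimetre. Going down the rest and closing.

```bash
python3 -m jog '[{"x":-0.001,"y":0.001,"z":0.01,"yaw":0},{"x":0,"y":0,"z":0.009,"yaw":0},{"x":0,"y":0,"z":0,"yaw":0},{"x":0,"y":0,"z":0,"yaw":0}]'
python3 -m jog '[{"x":0,"y":0,"z":0,"yaw":0},{"x":0,"y":0,"z":0,"yaw":0},{"x":0,"y":0,"z":0,"yaw":0},{"x":0,"y":0,"z":0,"yaw":0},{"x":0,"y":0,"z":0,"yaw":0},{"x":0,"y":0,"z":0,"yaw":0}]' 1 30
```

```text
time: 5.03
ee_pos: [0.4548, 0.0909, 0.0374]
tool_rot: [-2.422, -1.999, 0.002]
contact_force: [0.0, 0.1, 0.1]
width: 0.0473
time: 5.53
ee_pos: [0.4557, 0.091, 0.0381]
tool_rot: [2.423, 2.0, 0.001]
contact_force: [-1.0, -0.5, 5.4]
width: 0.0222
```

Gripped at 22.2 mm. Lifting gently.

```bash
python3 -m jog '[{"x":0,"y":0,"z":-0.005,"yaw":0},{"x":0,"y":0,"z":-0.007,"yaw":0},{"x":0,"y":0,"z":-0.008,"yaw":0},{"x":0,"y":0,"z":-0.008,"yaw":0},{"x":0,"y":0,"z":-0.008,"yaw":0},{"x":0,"y":0,"z":-0.008,"yaw":0},{"x":0,"y":0,"z":-0.01,"yaw":0},{"x":0,"y":0,"z":-0.01,"yaw":0}]'
python3 -m jog '[{"x":0,"y":0,"z":-0.015,"yaw":0},{"x":0,"y":0,"z":-0.02,"yaw":0},{"x":0,"y":0,"z":-0.02,"yaw":0},{"x":0,"y":0,"z":-0.005,"yaw":0},{"x":0,"y":0,"z":0,"yaw":0},{"x":0,"y":0,"z":0,"yaw":0}]'
python3 - <<'E'
from workcell import r, eyes
import cv2,numpy as np
ci=eyes.camera_info('wrist');a=eyes.camera('wrist');np.save('w8.npy',a);np.save('w8ci.npy',ci,allow_pickle=True)
cv2.imwrite('pics/w8.png',a[:,:,::-1])
E
```

```text
time: 6.2
ee_pos: [0.4555, 0.091, 0.1028]
tool_rot: [-2.423, -2.0, -0.001]
contact_force: [0.3, 0.0, -0.7]
width: 0.0222
time: 6.7
ee_pos: [0.4554, 0.0909, 0.1616]
tool_rot: [2.423, 2.0, 0.001]
contact_force: [-0.5, -0.3, -1.7]
width: 0.0221
```

View pics/w8.png

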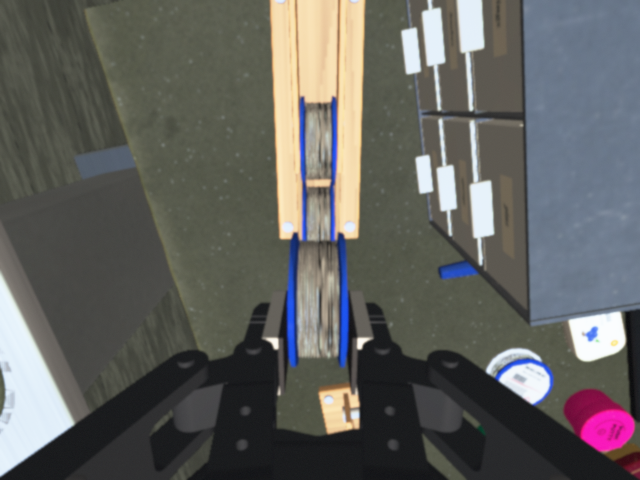

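The spool is held upright and centred between the fingers (rows 235 to 370). The second spool is at the stop (rows 188 to 240) with the third behind it. Now carry it to the stand, turning 9.9°.

```bash
python3 -m jog '[{"x":0,"y":0,"z":0,"yaw":-5},{"x":0,"y":0,"z":0,"yaw":-4.9},{"x":-0.015,"y":0,"z":0,"yaw":0},{"x":-0.03,"y":0.002,"z":0,"yaw":0},{"x":-0.04,"y":0.002,"z":0,"yaw":0},{"x":-0.04,"y":0.002,"z":0,"yaw":0},{"x":-0.04,"y":0.002,"z":0,"yaw":0},{"x":-0.035,"y":0.002,"z":0,"yaw":0}]'
python3 -m jog '[{"x":-0.023,"y":0.002,"z":0,"yaw":0},{"x":-0.0105,"y":0,"z":0,"yaw":0},{"x":0,"y":0,"z":0.02,"yaw":0},{"x":0,"y":0,"z":0.025,"yaw":0},{"x":0,"y":0,"z":0.01,"yaw":0},{"x":0,"y":0,"z":0,"yaw":0},{"x":0,"y":0,"z":0,"yaw":0},{"x":0,"y":0,"z":0,"yaw":0}]'
```

```text
time: 7.42
ee_pos: [0.4607, -0.1111, 0.1604]
tool_rot: [-2.241, -2.2, 0.002]
contact_force: [1.0, -0.9, -1.1]
width: 0.0227
time: 8.08
ee_pos: [0.4638, -0.1425, 0.1074]
tool_rot: [2.24, 2.202, 0.0]
contact_force: [-0.9, -0.3, -1.6]
width: 0.0223
```

```bash
python3 - <<'E'
from workcell import r, eyes
from h import *
s=r.sense();p=s['ee_pos'];ci=eyes.camera_info('wrist');w=eyes.camera('wrist');a=eyes.camera('side');cs=eyes.camera_info('side')
h=cv2.cvtColor(w,cv2.COLOR_RGB2HSV)
m=((h[...,0]>105)&(h[...,0]<130)&(h[...,1]>110)).astype(np.uint8);m[:,:270]=0;m[:,370:]=0;m[:150]=0
n,l,st,ce=cv2.connectedComponentsWithStats(m)
for i in range(1,n):
    if st[i,4]>60:print(st[i],ce[i].round(1))
# where would a circle of r 29.5 mm at offset dx project: far-end row in the wrist picture
for dx in(-.004,0,.004):
    c=np.array([p[0],p[1]+dx,p[2]+.0149])
    t=np.linspace(0,2*np.pi,180);q=np.array([proj(ci,c+[-.0115*0,.0295*np.cos(k),.0295*np.sin(k)]) for k in t]);print(dx,'rows',q[:,1].min().round(1),q[:,1].max().round(1))
print('side',proj(cs,p+[0,0,.0149]),proj(cs,[.4632,-.1428,.049]))
o=np.hstack([cv2.resize(a[220:340,280:400],(480,480),interpolation=2),cv2.resize(w[180:420,240:400],(320,480))])
cv2.imwrite('pics/s9.png',o[:,:,::-1])
E
```

```text
[ 285  234   14  133 1150] [291.7 306.8]
[ 337  234   13  133 1090] [343.3 306. ]
-0.004 rows 239.2 376.4
0 rows 230.7 368.4
0.004 rows 221.9 360.2
side (np.float64(336.3201013932873), np.float64(253.50606316521052)) (np.float64(334.55772167409924), np.float64(291.589794966063))
```

View pics/s9.png

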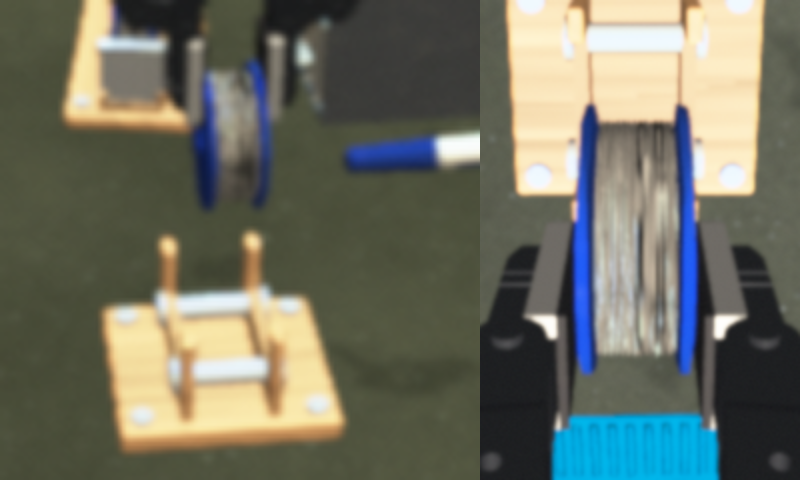

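The spool sits centred on the tool (rows 234 to 367, expected 231 to 368) and above the stand between the cheeks. Lowering it.

```bash
python3 -m jog '[{"x":0,"y":-0.0005,"z":0.015,"yaw":0},{"x":0,"y":0,"z":0.02,"yaw":0},{"x":0,"y":0,"z":0.015,"yaw":0},{"x":0,"y":0,"z":0.008,"yaw":0},{"x":0,"y":0,"z":0.004,"yaw":0},{"x":0,"y":0,"z":0.003,"yaw":0},{"x":0,"y":0,"z":0,"yaw":0},{"x":0,"y":0,"z":0,"yaw":0}]'
python3 -m jog '[{"x":0,"y":0,"z":0.002,"yaw":0},{"x":0,"y":0,"z":0.002,"yaw":0},{"x":0,"y":0,"z":0,"yaw":0},{"x":0,"y":0,"z":0,"yaw":0}]'
```

```text
time: 8.85
ee_pos: [0.4634, -0.1431, 0.0425]
tool_rot: [2.24, 2.201, 0.001]
contact_force: [0.3, -0.7, -1.7]
width: 0.0219
time: 9.18
ee_pos: [0.4628, -0.1428, 0.0379]
tool_rot: [2.241, 2.201, -0.0]
contact_force: [0.6, 0.6, -1.8]
width: 0.0225
```

```bash
python3 -m jog '[{"x":0,"y":0,"z":0.002,"yaw":0},{"x":0,"y":0,"z":0.001,"yaw":0},{"x":0,"y":0,"z":0,"yaw":0},{"x":0,"y":0,"z":0,"yaw":0}]'
python3 -m jog '[{"x":0,"y":0,"z":0.001,"yaw":0},{"x":0,"y":0,"z":0,"yaw":0},{"x":0,"y":0,"z":0,"yaw":0}]'
```

```text
time: 9.52
ee_pos: [0.4627, -0.1427, 0.0347]
tool_rot: [-2.241, -2.201, 0.0]
contact_force: [-0.1, -0.9, -0.9]
width: 0.0223
time: 9.77
ee_pos: [0.463, -0.1425, 0.0342]
tool_rot: [2.241, 2.201, 0.001]
contact_force: [-1.9, 1.7, 4.7]
width: 0.0222
```

Contact at 0.0342 m, the expected seat height, with about 6 N of upward push. Opening part-way, then rising.

```bash
python3 -m jog '[{"x":0,"y":0,"z":0,"yaw":0},{"x":0,"y":0,"z":0,"yaw":0},{"x":0,"y":0,"z":0,"yaw":0},{"x":0,"y":0,"z":0,"yaw":0},{"x":0,"y":0,"z":0,"yaw":0},{"x":0,"y":0,"z":0,"yaw":0}]' -0.1
python3 -m jog '[{"x":0,"y":0,"z":-0.008,"yaw":0},{"x":0,"y":0,"z":-0.012,"yaw":0},{"x":0,"y":0,"z":-0.02,"yaw":0},{"x":0,"y":0,"z":-0.03,"yaw":0},{"x":0,"y":0,"z":-0.03,"yaw":0},{"x":-0.03,"y":0,"z":-0.02,"yaw":0},{"x":-0.03,"y":0,"z":0,"yaw":0},{"x":0,"y":0,"z":0,"yaw":0}]'
python3 -m jog '[{"x":0,"y":0,"z":0,"yaw":0},{"x":0,"y":0,"z":0,"yaw":0},{"x":0,"y":0,"z":0,"yaw":0}]'
python3 - <<'E'
from workcell import r, eyes
from h import *
w=eyes.camera_info('wrist'),eyes.camera('wrist');s=eyes.camera_info('side'),eyes.camera('side');t=eyes.camera_info('top'),eyes.camera('top')
out=[]
for nm,(ci,a),hw in(('wrist',w,90),('side',s,45),('top',t,45)):
    for c,z in(((.4632,-.1428),.078),):
        h=cv2.cvtColor(a,cv2.COLOR_RGB2HSV);m=((h[...,0]>105)&(h[...,0]<130)&(h[...,1]>110)).astype(np.uint8)
        u,v=map(int,proj(ci,[*c,.049]));M=np.zeros_like(m);sl=(slice(max(v-hw,0),v+hw),slice(max(u-hw,0),u+hw));M[sl]=m[sl]
        n,l,st,ce=cv2.connectedComponentsWithStats(M)
        print(nm,(u,v));[print(' ',st[i],ce[i].round(1),ray(ci,*ce[i],z).round(4)) for i in range(1,n) if st[i,4]>15]
        out.append(cv2.resize(a[sl],(260,260),interpolation=2))
u,v=map(int,proj(t[0],[.4566,.1,.05]));out2=cv2.resize(t[1][v-35:v+30,u-80:u+50],(520,260),interpolation=2)
u,v=map(int,proj(s[0],[.4566,.1,.05]));out3=cv2.resize(s[1][v-40:v+30,u-35:u+35],(260,260),interpolation=2)
cv2.imwrite('pics/end.png',np.vstack([np.hstack(out),np.hstack([out2,out3])])[:,:,::-1])
E
```

```text
time: 10.27
ee_pos: [0.4628, -0.1428, 0.0337]
tool_rot: [-2.241, -2.201, 0.0]
contact_force: [-0.3, 0.6, 0.7]
width: 0.047
time: 10.93
ee_pos: [0.4637, -0.2079, 0.1565]
tool_rot: [2.24, 2.192, -0.001]
contact_force: [0.4, -0.9, -0.4]
width: 0.0472
time: 11.18
ee_pos: [0.461, -0.2016, 0.1533]
tool_rot: [-2.239, -2.201, 0.0]
contact_force: [-0.1, 0.9, -0.1]
width: 0.0468
wrist (319, 139)
  [333  97   5  84 321] [334.7 138.3] [ 0.4724 -0.1399  0.078 ]
  [302  98   5  82 302] [304.4 138.8] [ 0.4537 -0.1399  0.078 ]
side (334, 291)
  [367 255  12   8  79] [372.6 258.8] [ 0.536  -0.0961  0.078 ]
  [327 275   5  31 112] [329.  289.1] [ 0.4486 -0.1738  0.078 ]
top (380, 244)
  [371 238  19   1  19] [380. 238.] [ 0.4715 -0.1375  0.078 ]
  [367 248  28   4  79] [380.1 249.2] [ 0.4505 -0.1377  0.078 ]
```

View pics/end.png

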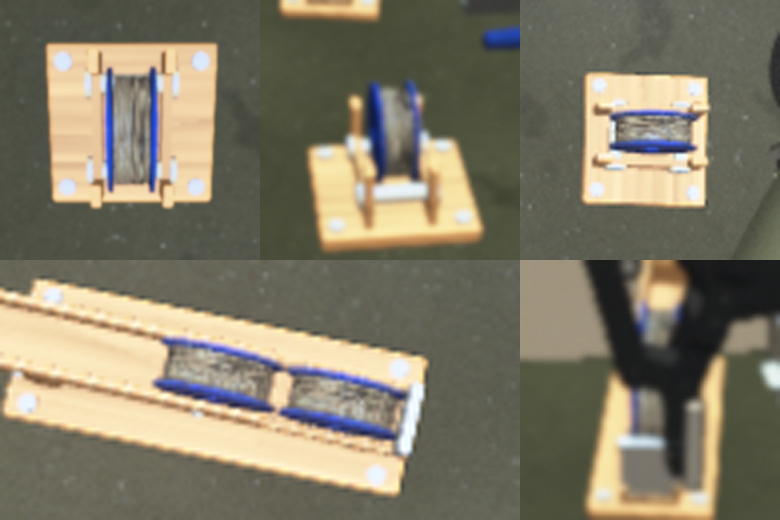

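The taken spool stands on both bars between the cheeks, with its wrist-view flanges averaging x = 0.463 against the seat's 0.4632. The second spool touches the stop plate and the third is right behind it. The gripper is clear, so I'm handing in.

```bash
python3 -c "
from workcell import r
print(r.sense()['time'],r.sense()['qvel'],r.close_job())"
```

```text
the job is handed in; nothing more can be done
11.3333 [-0.00338042 -0.00050152  0.00569774 -0.00043808 -0.00132213 -0.00039176] None
```

I took the end spool from the track and stood it upright on the feeder stand's two bars, then handed the job in at 11.3 s of the 38 s allowed. `r.close_job()` reports no verdict, so what follows is from my own last checks.

- **Taken spool:** I lowered it until it touched at the expected seat height and then opened the fingers. The last wrist and side pictures show it upright on both bars between the cheeks, with its axle centre at x = 0.463 m against the measured seat at 0.4632 m. The force reading at touch-down was only a few newtons.
- **Across the bars:** the last picture puts it about 3 to 5 mm off my seat figure. That reading assumes a height for the part of the flange seen. The tool was within 1 mm of the seat when I let go, so I trusted the bars to centre it.
- **Second and third spools:** in the last top view the second is against the stop plate, with the third directly behind it in the track. I judged this by eye and did not measure the distances.
- **Robot:** the gripper was open and about 15 cm above the table, clear of everything.

My first jog calls were refused because every row needs all four keys; nothing moved. Before the grasp I also corrected by 5 mm from a reading taken before the arm had settled, and took that back before going down.

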